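# Wind the whetstone tray to its mark

### The arm

A 7-joint arm with a two-finger parallel gripper is mounted at the origin on the work surface. World frame = base frame: x ahead of the robot, y to its left, z up, the work surface at z = 0. Lengths are in m, angles in degrees, forces in N, time in s.
With the tool pointing down it reaches from about 0.35 to 0.9 m from the base axis. Payload 8.1 kg.
Tool frame: the origin (TCP) lies between the finger pads; the fingertips stand 19 mm ahead of it and the grasp point (between the pads) is the TCP (env.tcp_to_tips is the distance from the TCP to the fingertips, in m); z points along the fingers, y is the line along which they close (so a half turn about z gives the same grasp; the last joint's range is limited). The gripper opens to 92 mm and grips with 3 to 60 N. Pads are 19 mm wide; open, the fingers measure 130 mm over their backs; the gripper's body (75 mm by 190 mm) begins 47 mm behind the grasp point.
Start: joints at [59.782, 24.895, 1.432, 90.138, -0.665, 64.973, -4.303], TCP at [0.258, -0.569, 0.246] pointing down, gripper open.
Joint ranges: [-149.89, 149.89], [-25.12, 119.58], [-72.63, 75.52], [4.76, 147.25], [-75.54, 255.54], [6.69, 114.76], [-157.13, 157.13]. Speed limits (degrees/s): [127.2, 127.2, 172.46, 172.46, 180, 180, 180].

### API

Orientations are given as a 3x3 rotation matrix whose columns are the frame's x, y, z axes.
In Python, from bench import env gives the robot as it stands. Calls block until the motion is done:
- env.move_ptp(position, orientation): joint-space move of the TCP to a pose.
- env.move_l(position, rotation=None, velocity=0.15): straight line of the TCP; rotation=None keeps the orientation; velocity is the mean speed in m/s.
- env.move_joints(angles): joint-space move.
- env.set_gripper(opening, newtons=None): opening from 0.0 (shut) to 1.0 (fully open); newtons is the grip in N (None keeps the last); returns when the fingers have stopped.
- env.dwell(seconds).
- env.solve_ik(position, orientation): joint angles nearest the present ones, or None.
- env.camera(name): name is "scene" or "top" or "wrist"; returns (picture, depth): 400x640x3 uint8, red, green, blue; 400x640 float32, m along the optical axis (not along the pixel's ray), 0 where there is no reading.
- env.camera_params(name): a dict with "K" (3x3 intrinsics, pixels), "rvec" (rotation vector, rad) and "tvec" (3), from world to camera coordinates, as OpenCV has them. Camera axes: x right, y down, z forward; pixel columns grow to the right and rows downward; lengths in m; the calibration is good to about 2 mm. A picture is of the moment at which its call begins: read the wrist's pose just before it. camera_params takes no time and is no camera call; for the wrist camera it gives the pose at the moment of the call.
A pose or a line that the arm cannot do raises env.PlanningError and nothing moves.
- env.close_job(): hands the job in; it is judged then, once.
Readings, each from a call of its own:
- env.current_t(): time.
- env.current_joint_pos(): joint angles.
- env.current_qvel(): joint speeds.
- env.current_joint_torque(): joint torques, N m.
- env.current_eef_pos(): TCP position.
- env.current_eef_rot(): TCP orientation.
- env.current_ft_force(): force on the tool from outside, world axes, zero at the start.
- env.current_torque(): the same for the moment, N m.
- env.current_grip_width(): opening from 0.0 (shut) to 1.0 (fully open).
- env.current_finger_force(): force on a finger pad.
Only numpy, scipy, OpenCV 4.12 (cv2) and the standard library are available. Lean on these libraries where they do the work, as an engineer would, in place of code of your own. Each camera call takes 0.05 s, during which the arm holds its last target. There are 200 camera calls.

### The job

Push a spoke of the three-spoked wheel round with a fingertip, counter-clockwise as seen from above, so that the tray with the whetstone slides along its bed until the tray's red pointer is level with the green tab. Push only on the wheel: do not touch the tray or the stone, leave the stone lying in its tray, do not shift the green tab, and leave the two flap wheels and the truing block standing where they are. Let go of the wheel at the end.

Things in the scene. Friction and masses are not known exactly. Their poses are not given: they have to be found in the camera images.
- jig: The fixed stone slide. Origin: on the table, under the wheel's upright axis. A grey gear housing 130 x 130 x 34 mm lies under the wheel; a blue bed (135 x 360 mm, 16 mm high, centre 172 mm along +x and 5 mm along +y) carries the tray. Its +x points from the wheel to the bed (away from the robot, within 0.3 rad); the tray must slide along +y.
- capstan: Steel wheel without a rim: hub of 48 mm diameter and three bare round spokes (12 mm thick, 120 degrees apart, centre line 84 mm above the table) ending in black balls of 26 mm diameter that reach 113 mm from the axis. Start angle random. Turns about its upright axis (z); origin on it, 54 mm above the table. Between and under the spokes it is free down to the housing's top, 34 mm above the table.
- hub (a point): Point on the wheel's axis at the height of the spokes' centre line, 84 mm above the table. Turning the wheel counter-clockwise from above drives the tray along the jig's +y, 25 mm per radian; the job takes 0.8 to 2 rad. It resists with 0.2 to 0.5 N m (3 to 7 N at 70 mm from the axis) and stays where it is left.
- spoke1 (a point): Centre of the ball at the end of one spoke, 100 mm from the axis, 84 mm above the table.
- spoke2 (a point): The same on the second spoke, 120 degrees counter-clockwise from the first.
- spoke3 (a point): The same on the third spoke.
- tray: Aluminium tray 86 x 221 mm, rim 14 mm high, sliding on two steel rails along the jig's y; at the start it is near its -y end. Origin under its centre, 26 mm above the table. Touching it fails the task.
- pointer (a point): Tip of the red pointer (10 mm wide, 14 mm long) that sticks out of the middle of the tray's far long side, along the jig's +x, 34 mm above the table. Axes as the jig.
- tab_mark (a point): Middle of the near face of the green tab (10 mm wide, 20 mm high) that stands on the bed's far edge, beside the pointer's path, 3 mm beyond its tip. Axes as the jig. At the start it is 20 to 50 mm further along the jig's +y than the pointer; the pointer is level with it when the two have the same y in the jig's axes.
- stone: The loose whetstone in the tray; origin at the centre of its underside, 31 mm above the table; 70 x 205 x 25 mm, reddish brown on grey, its top 56 mm above the table.
- flap_a: Bystander: loose flap wheel standing beside the wheel, brown, 65 mm diameter, 30 mm high, green hub, upright steel shaft to 75 mm height. Origin under its centre.
- flap_b: Bystander: a second flap wheel like the first.
- truer: Bystander: loose truing block, black, 45 x 80 x 24 mm with a wooden grip on top, 36 mm high in all. Origin under its centre.
Not all that is in view belongs to the job. Of the things like the stone, leave any that is pink or white; of the rest the smaller one is meant.

How it is judged (in metres and radians):
On the way:
1. the fingers push the wheel and the tray is on its way (contact force between the fingers and capstan above 0.5 N and distance of pointer from where it was at the start of the episode above 0.005 m), for 0.1 s.
At the end, for the whole second after the job is handed in: The red pointer is within 4 mm of level with the green tab (along the slide), tray at rest, stone flat in its tray (centre within 10 mm of the tray's), everything else where it was (y of pointer in the frame of tab_mark between -0.004 and 0.004 m and linear speed of tray below 0.005 m/s and z of stone in the frame of tray below 0.01 m and horizontal distance between stone and tray below 0.01 m); the robot touches nothing.
It fails at once if the robot touches the tray (contact force between any of the fingers, the arm and tray above 0.5 N).
It fails at once if the robot touches the stone (contact force between any of the fingers, the arm and stone above 0.5 N).
It fails at once if the stone is lifted out of its tray (z of stone in the frame of tray above 0.013 m).
It fails at once if the green tab is shifted by more than 3 mm (distance of tab_mark from where it was at the start of the episode above 0.003 m).
It fails at once if a flap wheel or the truing block is moved by more than 15 mm or tipped (distance of any of flap_a, flap_b, truer from where it was at the start of the episode above 0.015 m or angle between any of flap_a, flap_b, truer's own z axis and vertical above 0.3 rad).
It also fails if it takes over 42 s, if anything falls off the work surface, if the arm or the gripper's body presses on something with over 40 N, if the wrist force passes 120 N, or if a joint passes its speed limit or range.

## Working session

There is one attempt and no reset: what is moved stays moved. The work goes in short steps, each a Python script; the robot and the scene stay as the last script left them, time stands still between calls to the robot, and variables do not carry over. Pictures are saved under pics/ and viewed, at most 10 in all, crops included, and the job is handed in when it is done.

```bash
mkdir -p pics
cat > h.py <<'E'
import numpy as np, cv2
from bench import env
def cam(n):
    p=env.camera_params(n); im,d=env.camera(n)
    K=np.array(p["K"]);R=cv2.Rodrigues(np.array(p["rvec"],float))[0];t=np.array(p["tvec"],float).ravel()
    return im,d,K,R,t
def world(d,K,R,t):
    v,u=np.mgrid[:d.shape[0],:d.shape[1]]
    c=np.stack([(u-K[0,2])/K[0,0]*d,(v-K[1,2])/K[1,1]*d,d],-1)
    return (c-t)@R
def atz(u,v,z,K,R,t):
    r=R.T@np.linalg.inv(K)@[u,v,1]; c=-R.T@t
    return c+r*(z-c[2])/r[2]
E
python3 - <<'E'
from h import *
for n in("top","scene"):
    im,d,K,R,t=cam(n)
    np.savez(n+".npz",im=im,d=d,K=K,R=R,t=t)
    cv2.imwrite(f"pics/{n}0.png",im[...,::-1])
    print(n,-R.T@t,K[0,0])
print(env.current_t())
E
```

```text
top [0.36104993 0.03723595 1.18134501] 466.6251973518476
scene [ 0.86482176 -0.52118308  0.67521734] 369.16655162914714
0.1
```

View pics/top0.png

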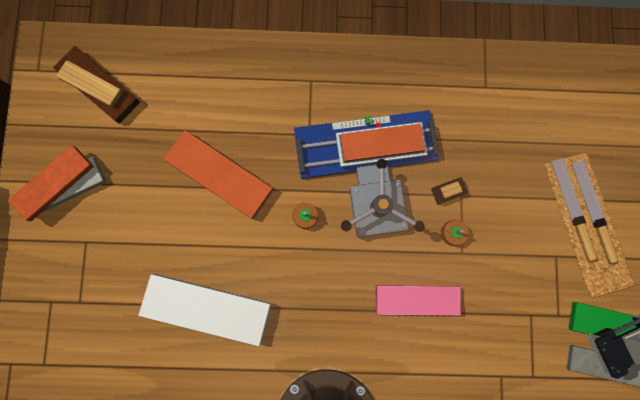

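View pics/scene0.png

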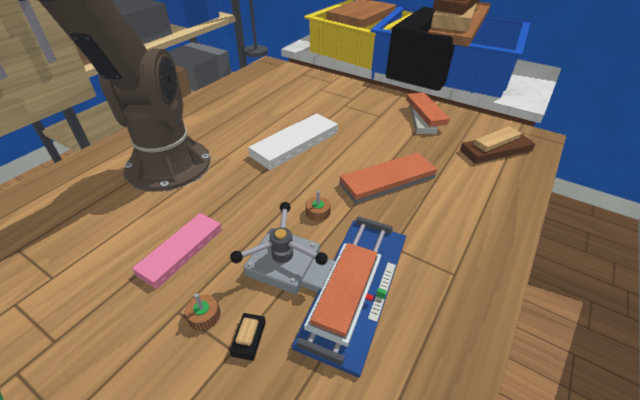

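The top picture shows the wheel hub at (383,204), with balls at (382,163), (346,226) and (419,226). The flap wheels are at (306,215) and (456,233), and the truer is at (450,190). The pointer is near (379,126) and the tab near (368,121).

Candidates for the stone are (380,142), which sits in the tray, (218,174), (52,183), pink (418,300) and white (205,310). The one in the tray on the blue bed is meant, because it is the smaller brown one. I'll confirm it in an enlarged crop.

Run:
```python
from h import *
z=np.load("top.npz");im,d,K,R,t=[z[k] for k in("im","d","K","R","t")]
c=im[100:250,280:480];cv2.imwrite("pics/crop1.png",cv2.resize(c,None,fx=4,fy=4,interpolation=cv2.INTER_CUBIC)[...,::-1])
W=world(d,K,R,t);I=im.astype(int);r,g,b=I[...,0],I[...,1],I[...,2]
sub=np.zeros(d.shape,bool);sub[105:250,285:480]=1
def rep(n,m):
    v,u=np.nonzero(m&sub);print(n,len(u),np.round([u.mean(),v.mean()],1),np.round(np.median(W[m&sub],0),4))
bed=(b>r+40)&(b>g+25)&sub
rep("bed",bed)
v,u=np.nonzero(bed);P=np.array([atz(a,c,.016,K,R,t)[:2] for a,c in zip(u,v)],np.float32)
print("rect",cv2.minAreaRect(P))
s=np.zeros_like(sub);s[105:165,325:440]=1
st=s&(r>150)&(g<110)&(b<90)&(W[...,2]>.045)
rep("stone",st);v,u=np.nonzero(st);print(cv2.minAreaRect(np.array([atz(a,c,.056,K,R,t)[:2] for a,c in zip(u,v)],np.float32)))
s2=np.zeros_like(sub);s2[110:130,355:395]=1
rep("green",s2&(g>r+30)&(g>b+30)); rep("red",s2&(r>g+70)&(r>b+70)&~st&(np.arange(400)[:,None]<131))
dark=(I.max(-1)<60)
for n,(u0,v0) in dict(b1=(382,163),b2=(346,226),b3=(419,226)).items():
    m=np.zeros_like(sub);m[v0-9:v0+10,u0-9:u0+10]=1;m&=dark
    v,u=np.nonzero(m);print(n,len(u),atz((u.min()+u.max())/2,(v.min()+v.max())/2,.084,K,R,t), W[v0,u0])
for n,(u0,v0) in dict(hub=(383,204),fa=(306,215),fb=(456,233),tr=(450,190)).items(): print(n,W[v0,u0])
```

```text
bed 2226 [344.7 141.8] [0.6973 0.0138 0.0144]
rect ((0.6861447095870972, -0.08276651799678802), (0.13259415328502655, 0.35555964708328247), 9.746169090270996)
stone 2147 [381.9 141.8] [ 0.6803 -0.1192  0.0544]
((0.6988111138343811, -0.11636900901794434), (0.10504326224327087, 0.20386721193790436), 9.797309875488281)
green 33 [367.7 119.3] [ 0.745  -0.0852  0.0344]
red 23 [378.7 125.2] [ 0.7301 -0.1111  0.0359]
b1 80 [ 0.61963387 -0.11953186  0.084     ] [ 0.61689965 -0.11435424  0.09508812]
b2 32 [ 0.46795086 -0.03105834  0.084     ] [ 0.4633015  -0.03155763  0.09601581]Traceback (most recent call last):
  File "<stdin>", line 20, in <module>
    return umr_minimum(a, axis, None, out, keepdims, initial, where)
ValueError: zero-size array to reduction operation minimum which has no identity
```

View pics/crop1.png

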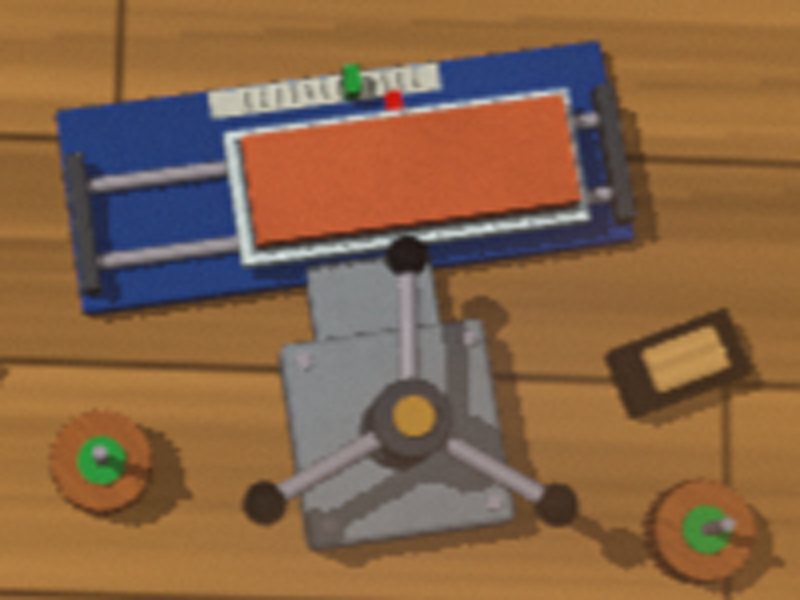

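The crop confirms it: the stone in the tray on the blue bed is the one meant. The red pointer is at about (379,125) in the full image, and the tab is to its left, at about (368,119). The bed rectangle puts the hub near (0.5175,-0.117), with the jig yawed about 9.7° and spokes at about 0, 120 and 240°. The ball distances come to 100 mm, as they should. I'll push spoke 3 (240°) from the robot's side, away from the tray.

```bash
cat >> h.py <<'E'
HUB=np.array([.5175,-.117])
def pose(th,gap,z=.087,s=1,r=.065):
    a=np.radians(th);c,n=np.cos(a),np.sin(a)
    p=HUB+r*np.array([c,n])+(.0155+gap)*np.array([n,-c])
    y=s*np.array([c,n,0]);zz=np.array([0,0,-1.]);x=np.cross(y,zz)
    return np.array([*p,z]),np.stack([x,y,zz],1)
E
python3 - <<'E'
from h import *
z=np.load("top.npz");W=world(z["d"],z["K"],z["R"],z["t"])
for n,(u0,v0) in dict(hub=(383,204),b3=(419,226),fa=(300,217),fb=(452,237),tr=(450,190)).items(): print(n,W[v0,u0],W[v0-12:v0+13,u0-12:u0+13,2].max())
for s in(1,-1):
  for th in(235,270,300,320):
    q=env.solve_ik(*pose(th,.01,s=s));print(s,th,None if q is None else np.round(q,0))
env.set_gripper(0.0)
best=None
for s in (1,-1):
    q=env.solve_ik(*pose(240,.012,s=s,z=.25))
    if q is not None and (best is None or abs(q[6])<abs(best[1])): best=(s,q[6])
print(best)
env.move_ptp(*pose(240,.012,s=best[0],z=.25))
im,d,K,R,t=cam("wrist");np.savez("w1.npz",im=im,d=d,K=K,R=R,t=t);cv2.imwrite("pics/w1.png",im[...,::-1])
print(env.current_t(),-R.T@t,env.current_eef_pos())
E
```

```text
hub [ 0.51717115 -0.11692454  0.10123931] 1.1813450074079408
b3 [ 0.46876035 -0.20346157  0.0933712 ] 1.1813450074079408
fa [0.4882304  0.07880212 0.03176201] 1.1813450074079408
fb [ 0.45027385 -0.30037148  0.02807167] 1.1813450074079408
tr [ 0.56717118 -0.29399602  0.03699879] 1.1813450074079408
1 235 [  10.   24.    3.  120.   -2.   37. -111.]
1 270 [ 17.  27.  -4. 114.   3.  39. -78.]
1 300 [ 21.  30.  -9. 108.   7.  42. -52.]
1 320 [ 22.  32. -13. 105.  10.  44. -36.]
-1 235 [ 36.  27. -31. 117.  21.  41.  47.]
-1 270 [ 40.  31. -35. 112.  25.  44.  81.]
-1 300 [ 54.  45. -61. 106.  46.  59.  93.]
-1 320 [ 52.  46. -61. 103.  47.  61. 112.]
(-1, np.float64(62.944164885889506))
3.2667 [ 0.39231165 -0.12056619  0.38922284] [ 0.46100986 -0.16074535  0.24987873]
```

View pics/w1.png

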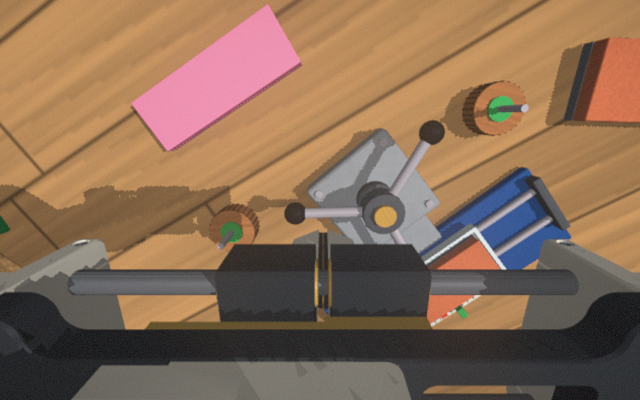

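The wrist view shows the wheel, hub at (384,215), but the gripper hides the pointer. The half-turned orientation has better joint margins and looks towards the bed, so I'll switch to it.

Run:
```python
from h import *
env.move_ptp(*pose(240,.012,z=.25))
im,d,K,R,t=cam("wrist");np.savez("w2.npz",im=im,d=d,K=K,R=R,t=t);cv2.imwrite("pics/w2.png",im[...,::-1])
print(env.current_t(),-R.T@t,np.round(env.current_joint_pos()))
```

```text
3.5667 [ 0.39230287 -0.12001569  0.38924385] [ 40.  15. -34. 106.  10.  61.  63.]
```

View pics/w2.png

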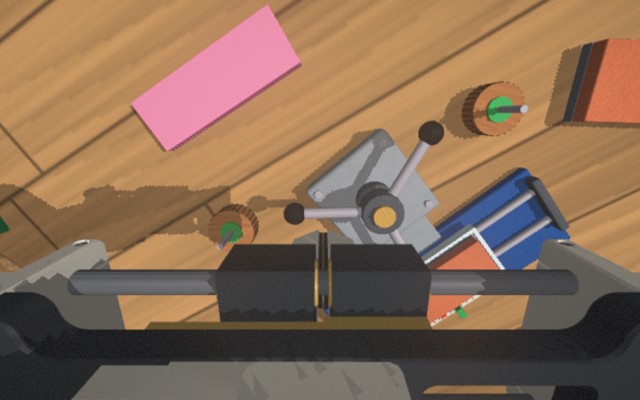

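Run:
```python
from h import *
env.move_joints([10,14,3,108,-2,57,-111])
q=env.solve_ik(*pose(240,.012,z=.25));print(np.round(q))
env.move_joints(q)
im,d,K,R,t=cam("wrist");np.savez("w3.npz",im=im,d=d,K=K,R=R,t=t);cv2.imwrite("pics/w3.png",im[...,::-1])
print(env.current_t(),-R.T@t,env.current_eef_pos(),pose(240,.012)[0])
```

```text
[  11.   12.    3.  109.   -1.   60. -107.]
6.4333 [ 0.52855107 -0.19877758  0.39008538] [ 0.46147932 -0.15959681  0.25023961] [ 0.4611843  -0.15954165  0.087     ]
```

View pics/w3.png

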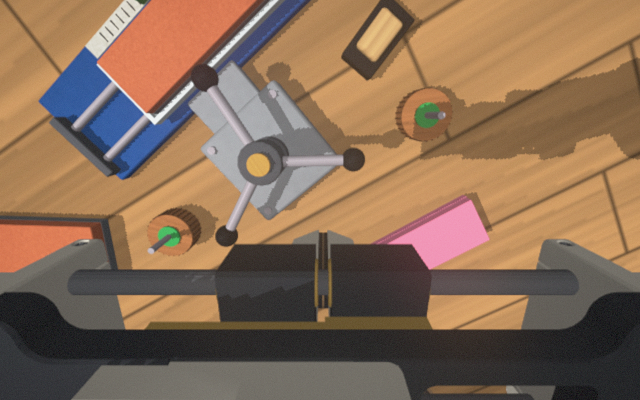

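The wrist view now shows the wheel clearly, hub at (258,165) and spoke 3's ball at (354,159). The space on its clockwise side is free. Next I'll measure the slide distance from the top picture, descend, push most of the way, lift and look.

```bash
cat >> h.py <<'E'
JY=np.array([-np.sin(np.radians(9.75)),np.cos(np.radians(9.75))])
def go(th,gap,z=.087,v=.06):
    p,r=pose(th,gap,z,r=.06); env.move_l(p,r,velocity=v)
def sweep(a,b,gap):
    for th in np.linspace(a,b,max(2,int(abs(b-a)/6)+1))[1:]:
        go(th,gap); print(round(th),np.round(env.current_ft_force(),1),np.round(env.current_eef_pos()-pose(th,gap,r=.06)[0],4))
def delta(im,K,R,t,win):
    u0,u1,v0,v1=win;I=im.astype(int);r,g,b=I[...,0],I[...,1],I[...,2]
    s=np.zeros(r.shape,bool);s[v0:v1,u0:u1]=1
    o=[]
    for m,z in((s&(r>g+110)&(b<g+25)&(r>b+110)&(g<60),.037),(s&(g>r+30)&(g>b+30),.033)):
        v,u=np.nonzero(m);o.append(atz(u.mean(),v.mean(),z,K,R,t)[:2]);print(len(u),u.mean(),v.mean(),o[-1])
    return (o[1]-o[0])@JY
E
python3 - <<'E'
from h import *
z=np.load("top.npz");im,d,K,R,t=[z[k] for k in("im","d","K","R","t")]
print("delta",delta(im,K,R,t,(355,395,110,130)))
go(240,.012,.25,.1);go(240,.012,.087,.12)
print(env.current_ft_force(),env.current_t())
go(240,.0,v=.03)
sweep(240,270,0)
im,d,K,R,t=cam("top");cv2.imwrite("pics/top1.png",cv2.resize(im[100:250,280:480],None,fx=4,fy=4,interpolation=cv2.INTER_CUBIC)[...,::-1])
try: print("delta",delta(im,K,R,t,(340,395,108,132)))
except Exception as e: print(e)
print(env.current_t())
E
```

```text
13 377.84615384615387 124.46153846153847 [ 0.73064686 -0.11075091]
33 367.72727272727275 119.33333333333333 [ 0.74459552 -0.08514388]
delta 0.022874961661175544
[ 0.60120093 -0.29084421 -0.22993   ] 8.1917
246 [-0.8  0.5 -0.7] [-0.0003  0.0001 -0.0002]
252 [-1.7 -0.1 -0.5] [-0.0004  0.     -0.0001]
258 [-2.2 -0.7 -0.8] [-0.0002 -0.0002 -0.0001]
264 [-1.7 -0.9 -0.7] [-0.     -0.0001 -0.    ]
270 [-2.2 -0.9  0.3] [ 0.0001 -0.      0.    ]
13 373.0769230769231 125.23076923076923 [ 0.72818121 -0.09860331]
34 367.6764705882353 119.44117647058823 [ 0.74430459 -0.08501804]
delta 0.010658562926210539
10.0833
```

View pics/top1.png

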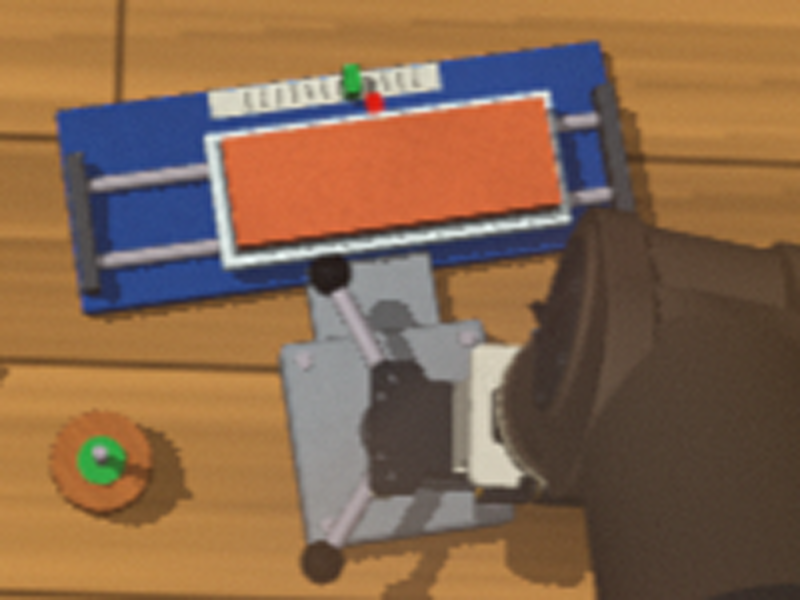

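The crop shows spoke 1 turned about 29°. The pointer at about (374,102) in the crop has moved towards the tab at (351,82), and about 10.7 mm is left. I'll continue with measurements on the way.

Run:
```python
from h import *
sweep(270,289,0)
th=289
for i in range(3):
    im,d,K,R,t=cam("top");e=delta(im,K,R,t,(340,395,108,132));print("delta",e)
    if e<.0012: break
    n=th+min(np.degrees(e/.025),8);sweep(th,n,0);th=n
# back off, lift, look from near by
go(th,.015);go(th,.015,.20,.15)
env.move_l([.56,-.2,.25],velocity=.15)
im,d,K,R,t=cam("wrist");np.savez("w4.npz",im=im,d=d,K=K,R=R,t=t);cv2.imwrite("pics/w4.png",im[...,::-1])
im,d,K,R,t=cam("top");cv2.imwrite("pics/top2.png",im[...,::-1])
print("top",delta(im,K,R,t,(340,395,108,132)),env.current_t(),th)
```

```text
276 [-2.3 -1.1 -0.4] [ 0.0002 -0.      0.0001]
283 [-1.5 -1.7 -1.2] [ 0.0002 -0.      0.0001]
289 [-1.3 -2.3  0.2] [0.0002 0.     0.0001]
14 369.7142857142857 125.35714285714286 [ 0.72754024 -0.09002968]
33 367.6666666666667 119.33333333333333 [ 0.74458989 -0.0849885 ]
delta 0.0020810146399769932
294 [-2.1 -1.7 -0.5] [0.0001 0.     0.0001]
14 369.2857142857143 125.64285714285714 [ 0.72674825 -0.08894782]
32 367.6875 119.21875 [ 0.74489595 -0.08503723]
delta 0.0007808038062282327
14 369.2857142857143 125.64285714285714 [ 0.72674825 -0.08894782]
32 367.6875 119.21875 [ 0.74489595 -0.08503723]
top 0.0007808038062282327 13.25 293.7693342390247
```

View pics/w4.png

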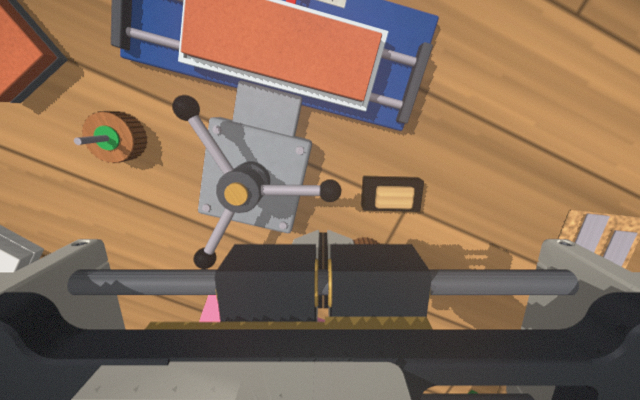

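The wrist view shows the wheel released and the stone in its tray, but the pointer is just beyond the top edge. I'll move 8 cm further ahead for the close check.

Run:
```python
from h import *
env.move_l([.65,-.2,.26],velocity=.15)
im,d,K,R,t=cam("wrist");cv2.imwrite("pics/w5.png",im[...,::-1])
W=world(d,K,R,t);I=im.astype(int);r,g,b=I[...,0],I[...,1],I[...,2]
p=cv2.projectPoints(np.array([[.735,-.087,.036]]),cv2.Rodrigues(R)[0],t,K,None)[0].ravel();print(p)
u,v=p.astype(int);win=(max(u-45,0),u+45,max(v-45,0),v+45)
print("wrist",delta(im,K,R,t,win))
a,b_,c,e=win;print(W[c:e,a:b_][(g>r+30)[c:e,a:b_]&(g>b+30)[c:e,a:b_]].mean(0))
cv2.imwrite("pics/w5c.png",cv2.resize(im[c:e,a:b_],None,fx=6,fy=6,interpolation=cv2.INTER_CUBIC)[...,::-1]);print(win,env.current_t())
```

```text
[265.76930166  73.48864477]
0 nan nan [nan nan]
142 265.8521126760563 63.2112676056338 [ 0.74572748 -0.08248216]
wrist nan
[ 0.74507667 -0.08455945  0.04209427]
(np.int64(220), np.int64(310), np.int64(28), np.int64(118)) 14.05h.py:31: RuntimeWarning: Mean of empty slice.
  v,u=np.nonzero(m);o.append(atz(u.mean(),v.mean(),z,K,R,t)[:2]);print(len(u),u.mean(),v.mean(),o[-1])
  ret = ret.dtype.type(ret / rcount)
```

View pics/w5c.png

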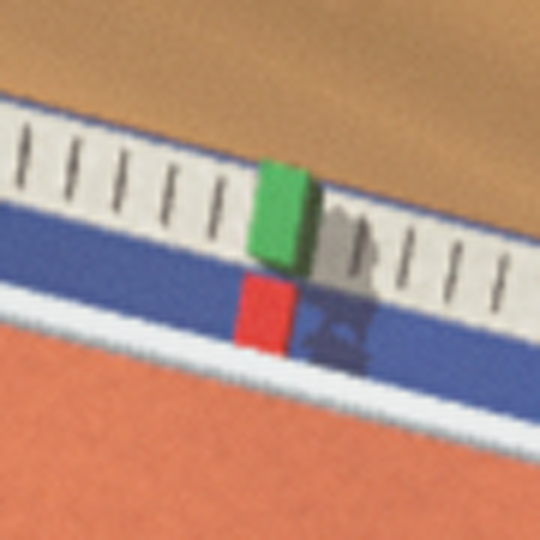

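The close crop shows the red pointer's tip at about (270,278) in line with the tab's near face at about (275,262). With 50 px for 10 mm, that is within about 0.5 mm. The stone lies in its tray and the robot is clear of everything, so I'll hand in.

```bash
python3 -c "
from bench import env
print(env.close_job(),env.current_t())"
```

```text
the job is handed in; nothing more can be done
the job is handed in; nothing more can be done
```

I pushed the wheel counter-clockwise by about 54°, bringing the red pointer level with the green tab to within about 1 mm by the camera pictures; I then let go and handed the job in (about 14 s used), though no verdict was shown.

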